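# Load ring blanks into a jeweller's tube magazine

## Robot

A 6-joint arm with a two-finger parallel gripper is mounted at the origin on the work surface. World frame = base frame: x ahead of the robot, y to its left, z up, the work surface at z = 0. Lengths are in mm, angles in degrees, forces in N, time in s.
With the tool pointing down it reaches from about 350 to 850 mm from the base axis. Payload 8.1 kg.
Tool frame: the origin (TCP) lies midway between the tips of the shut fingers; the grasp point (between the pads) lies 19 mm behind it; z points along the fingers, y is the line along which they close (so a half turn about z gives the same grasp; the last joint's range is limited). The gripper opens to 85 mm and grips with 20 to 120 N. Pads are 22 mm wide; open, the fingers measure 114 mm over their backs; the gripper's body (76 mm by 85 mm) begins 54 mm behind the grasp point. The pads swing forward as they close: fully open they stand 13 mm farther back than shut.
Start: joints at [-68.319, 7.471, 85.268, -0, 87.261, -4.893], TCP at [268.43, -536.611, 231.292] pointing down, gripper open.
Joint ranges: [-169.43, 169.43], [-51.17, 129.36], [1.28, 143.12], [-76.62, 256.62], [0, 156.53], [-152.29, 152.29]. Speed limits (degrees/s): [136.94, 136.94, 159.86, 180, 180, 180].

## Interface

Orientations are given as [roll, pitch, yaw] about the fixed x, y, z axes, in that order (R = Rz(yaw) Ry(pitch) Rx(roll)).
In Python, from bench import r, imaging, ticket gives the robot as it stands (r), with the cameras (imaging) and the job (ticket).
- The arm moves only by the tool drive_effector, called after "Emit:" as name(argument=value, ...), one argument or row to a line, values as JSON. Schema: {"type":"object","properties":{"offsets":{"type":"array","items":{"type":"array","prefixItems":[{"type":"array","items":{"type":"number"},"minItems":3,"maxItems":3},{"type":"array","items":{"type":"number"},"minItems":3,"maxItems":3},{"type":"number"}],"minItems":3,"maxItems":3},"minItems":1,"maxItems":8},"grip_n":{"type":"number"},"only":{"type":"string"},"quiet":{"type":"boolean"},"lines":{"type":"string"}},"required":["offsets"],"additionalProperties":false}. offsets is a list of rows, 1 to 8 of them, each written [[rx, ry, rz], [dx, dy, dz], opening]: a rotation vector rx, ry, rz in shares of 45 degrees (1.0 is 45 degrees), then dx, dy, dz in shares of 400 mm (1.0 is 400 mm), then the finger opening in mm; each row is the pose to reach, as a shift and turn from the pose commanded when the call began, along the tool's axes at that moment; what a row does not reach only later rows make up. A row lasts 1/8 s, in which the tool goes at most 62.5 mm and 10.7 degrees, less where a joint would pass 70% of its speed; a pose out of reach is approached as far as the arm can. The fingers move at their own pace and stop on an object; grip_n is the grip in N (left out, the last holds). Time passes only in rows, so rows that do not move let the fingers close. The tool returns the time, the measured TCP pose, the force, the opening and the grip force at its end. only (a regular expression) keeps the lines of the reply that match it, lines (a string "A,B") keeps lines A to B, and quiet returns only ok. Input that does not fit is refused with a message, and nothing moves.
- r.sense(): the state, without advancing time (a new reading comes with each control period).
- imaging.snapshot(name): name is "scene" or "top" or "wrist"; returns a dict with "pixels" (384x512x3 uint8, blue, green, red), "fx", "fy", "cx", "cy" (pixels), "pose" (4x4, takes a point from camera to world coordinates). Camera axes: x right, y up, looking along -z (the intrinsics and any distortion apply to the point x, -y, -z); pixel columns grow to the right and rows downward; lengths in mm; the calibration is good to about 2 mm. A picture is of the moment at which its call begins. There is no depth.
- ticket.hand_in(): hands the job in; it is judged then, once.
The state is a dict: "time": time; "joint_pos": joint angles; "qd": joint speeds; "joint_efforts": joint torques, N m; "tool_pos": TCP position; "tcp_rot": TCP orientation; "ft_force": force on the tool from outside, world axes, zero at the start; "wrist_torque": the same for the moment, N m; "finger_gap": finger opening in mm; "grip_force": force on a finger pad.
Only numpy, scipy, OpenCV 4.12 (cv2) and the standard library are available. Lean on these libraries where they do the work, as an engineer would, in place of code of your own. Each camera call takes 0.05 s, during which the arm holds its last target. There are 200 camera calls.

## Task

Load the two narrow, tall brass ring blanks into the clear upright tube magazine through its flared mouth, one after the other, so that they stand end to end in the tube with the lower one right down on the tube's floor. Leave the wide brass sleeve standing where it is.

Things in the scene. Friction and masses are not known exactly. Their poses are not given: they have to be found in the camera images.
- blank_a: narrow ring blank: brass sleeve open at both ends, 28 mm outside diameter, 20 mm bore, 36 mm tall, about 90 g, standing on the bench. Origin at its centre, 18 mm above its underside; z is its axis. Not to be mistaken for the short band, same diameter but 12 mm tall. Sleeves and band stand at least 120 mm apart between centres
- blank_b: a second ring blank, the same as blank_a in every way
- wide_sleeve: a brass sleeve too wide for the magazine: 46 mm outside diameter, 38 mm bore, 36 mm tall, standing on the bench. Origin at its centre, z its axis. To be left alone
- magazine: fixed magazine: clear upright tube on a grey base plate, with a flared aluminium mouth. Origin on the tube's axis at bench height, z up. Tube floor 24 mm above the bench; bore 35 mm up to 124 mm, then flaring to 64 mm inside (70 outside) at the rim, 150 mm up. A blank let go in the flare slides down by its own weight. A column 128 mm high stands 58 mm to the tube's own +y side

How it is judged (in metres and radians):
On the way:
1. one blank stands on the floor of the magazine's tube (((horizontal distance between blank_a and magazine below 0.01 m and z of blank_a in the frame of magazine below 0.05 m) or (horizontal distance between blank_b and magazine below 0.01 m and z of blank_b in the frame of magazine below 0.05 m))), for 0.2 s.
At the end, for the whole second after the job is handed in: Both narrow blanks are at rest in the tube, within 10 mm of its axis and 15 degrees of upright: the lower one with its centre less than 50 mm above the bench (42 mm when seated on the floor), the upper one standing on it with its centre less than 88 mm above the bench (78 mm when seated) (horizontal distance between each of blank_a, blank_b and magazine below 0.01 m and angle between the z axis of each of blank_a, blank_b and the z axis of magazine, either way round below 0.26 rad and z of each of blank_a, blank_b in the frame of magazine below 0.088 m and z of any of blank_a, blank_b in the frame of magazine below 0.05 m and linear speed of each of blank_a, blank_b below 0.02 m/s); the robot touches nothing.
It fails at once if the wide sleeve is pushed or carried more than 30 mm from where it stood (distance of wide_sleeve from where it was at the start of the episode above 0.03 m).
It also fails if it takes over 58 s, if anything falls off the work surface, if the arm or the gripper's body presses on something with over 40 N, if the wrist force passes 120 N, or if a joint passes its speed limit or range.

## Working session

There is one attempt and no reset: what is moved stays moved. The work goes in short steps, Python scripts to look and compute and a tool call to move; the robot and the scene stay as the last step left them, time stands still between calls to the robot, and variables do not carry over. Pictures are saved under pics/ and viewed, at most 10 in all, crops included, and the job is handed in when it is done.

```bash
ls; mkdir -p pics; python3 - <<'E'
from bench import r, imaging, ticket
import cv2,numpy as np
for n in("scene","top"):
    s=imaging.snapshot(n); cv2.imwrite(f"pics/{n}0.png",s["pixels"])
    print(n,s["fx"],s["fy"],s["cx"],s["cy"],[k for k in s]);print(np.round(s["pose"],4).tolist())
print(r.sense())
E
```

```text
bench.py
pics
scene 426.1922360313318 426.1922360313318 259.4918765182883 190.5435732141549 ['pixels', 'fx', 'fy', 'cx', 'cy', 'pose']
[[0.4592, -0.5533, 0.695, 1111.5395], [0.8882, 0.2976, -0.35, -291.9004], [-0.0132, 0.778, 0.6281, 582.2964], [0.0, 0.0, 0.0, 1.0]]
top 405.9708589044704 405.9708589044704 255.88231873160035 189.04298711269004 ['pixels', 'fx', 'fy', 'cx', 'cy', 'pose']
[[0.0034, 0.9984, -0.0558, 474.8412], [-1.0, 0.0039, 0.0087, -7.8398], [0.0089, 0.0557, 0.9984, 804.1822], [0.0, 0.0, 0.0, 1.0]]
{'time': 0.1, 'joint_pos': array([-6.83203577e+01,  7.51179948e+00,  8.53265950e+01,  4.85732493e-04,
        8.72605891e+01, -4.89107366e+00]), 'qd': array([ 0.0494318 , -0.06417712, -0.09177801,  0.00252637,  0.03645785,
       -0.00307893]), 'joint_efforts': array([ 4.94559190e-04, -5.70951784e+01, -5.01941478e+01, -2.38111206e-04,
        8.15254374e-03, -1.27335906e-05]), 'tool_pos': array([ 268.23115431, -536.12759612,  230.30463271]), 'tcp_rot': array([-1.79901418e+02, -8.92287683e-03,  2.65706846e+01]), 'ft_force': array([-0.67748513, -0.17217433,  0.00799879]), 'wrist_torque': array([0.01580745, 0.02690283, 0.04514327]), 'grip_force': 0.0, 'finger_gap': 85.52072343150095}
```

View pics/top0.png

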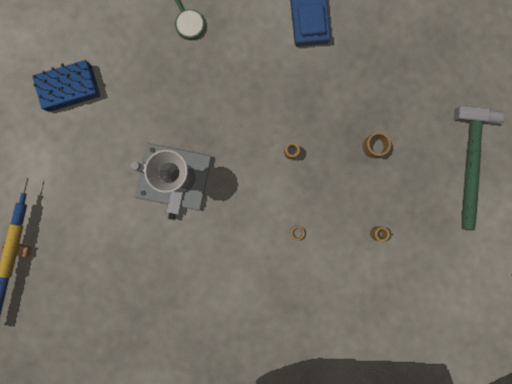

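View pics/scene0.png

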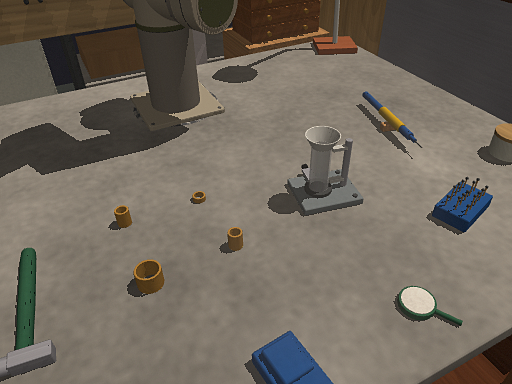

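The top view shows the blanks at about (292,151) and (382,234), the wide sleeve at (378,145), the short band at (298,233) and the magazine mouth at (166,172). In the scene view the blanks are at (235,239) and (123,217), with the band at (199,197). Next I'll zoom in on the magazine and measure the rings.

```bash
cat > h.py <<'E'
import numpy as np,cv2
def ray(s,u,v,z):
    P=np.array(s["pose"]);d=P[:3,:3]@np.array([(u-s["cx"])/s["fx"],-(v-s["cy"])/s["fy"],-1.])
    o=P[:3,3];return o+d*(z-o[2])/d[2]
def proj(s,p):
    P=np.array(s["pose"]);c=P[:3,:3].T@(np.array(p,float)-P[:3,3])
    return np.array([s["cx"]+s["fx"]*c[0]/-c[2],s["cy"]-s["fy"]*c[1]/-c[2]])
E
python3 - <<'E'
from bench import r, imaging, ticket
from h import *
t=imaging.snapshot("top");s=imaging.snapshot("scene")
hs=cv2.cvtColor(t["pixels"],cv2.COLOR_BGR2HSV)
m=cv2.inRange(hs,(8,110,60),(24,255,255))
n,l,st,c=cv2.connectedComponentsWithStats(m)
for i in range(1,n):
    if st[i,4]>30:
        p=np.argwhere(l==i)[:,::-1].astype(np.int32); e=cv2.minEnclosingCircle(p)
        print(st[i],c[i].round(1),e,[ray(t,*c[i],z).round(1)[:2].tolist() for z in(18,36)])
for z in (150,):
    print("mag",ray(t,166,172,z)[:2],"stick",ray(t,138,166,128)[:2],"block",ray(t,175,203,128)[:2])
a=cv2.resize(t["pixels"][130:220,120:220],None,fx=6,fy=6,interpolation=2)[:560,:400*2]
b=cv2.resize(s["pixels"][115:220,275:375],None,fx=5.3,fy=5.3,interpolation=2)
cv2.imwrite("pics/magt.png",a);cv2.imwrite("pics/mags.png",b)
E
```

```text
[363 133  28  23 291] [377.2 144.6] ((376.53448486328125, 144.15516662597656), 13.830334663391113) [[606.9, -251.7], [603.8, -246.1]]
[285 143  15  15 107] [291.9 150.4] ((291.8018798828125, 150.53773498535156), 7.632455348968506) [[594.5, -84.7], [591.8, -82.9]]
[  0 224  29  54 828] [ 11.2 250. ] ((11.0, 251.0), 27.313098907470703) [[400.1, 453.2], [401.8, 442.6]]
[291 226  14  14  72] [297.  232.8] ((297.0048522949219, 232.6456298828125), 7.024979591369629) [[434.4, -94.4], [435.3, -92.4]]
[371 227  19  14 169] [380.  233.4] ((380.0, 233.0), 9.219644546508789) [[433.8, -254.8], [434.8, -249.2]]
mag [538.36338837 131.6788358 ] stick [550.35326886 183.17611774] block [488.84000982 120.62717644]
```

View pics/magt.png

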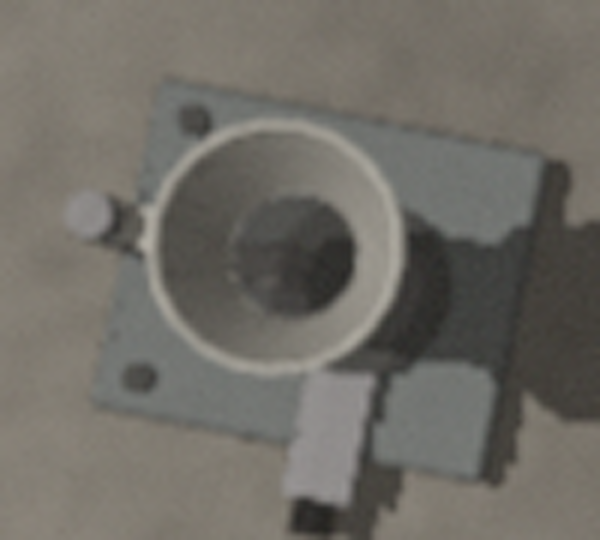

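View pics/mags.png

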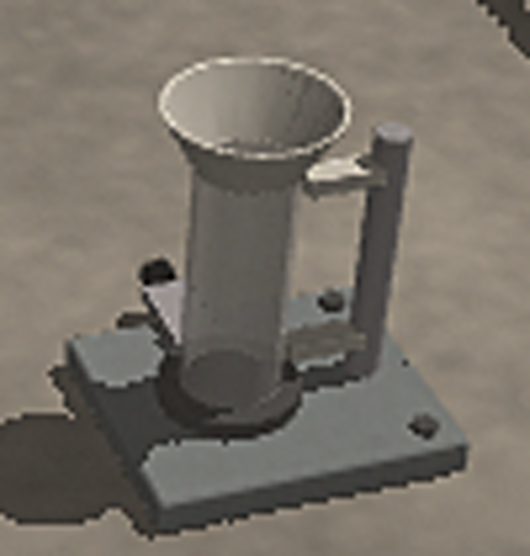

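The top crop shows the rim centred near pixel (166,171) with the column on the +y side. In the scene view the rim centre is near (323.3,135.4). I'll fit the positions using both cameras.

```bash
cat >> h.py <<'E'
from scipy.optimize import least_squares
A=np.linspace(0,2*np.pi,73)
def circ(x,y,z,R): return np.c_[x+R*np.cos(A),y+R*np.sin(A),0*A+z]
def bbox(s,P):
    q=np.array([proj(s,p) for p in P]);return np.r_[q.min(0),q.max(0)]
def mbox(s,u,v,W=22):
    hs=cv2.cvtColor(s["pixels"],cv2.COLOR_BGR2HSV);m=cv2.inRange(hs,(5,90,35),(26,255,255))
    n,l,st,c=cv2.connectedComponentsWithStats(m)
    i=min((i for i in range(1,n) if st[i,4]>30),key=lambda i:np.hypot(*(c[i]-[u,v])))
    x,y,w,h=st[i,:4];return np.array([x,y,x+w,y+h])-.5
E
python3 - <<'E'
from bench import r, imaging, ticket
from h import *
t=imaging.snapshot("top");s=imaging.snapshot("scene")
for nm,ut,us,R,g in(("far",(292,150),(235,239),14,(594,-84)),("near",(381,233),(123,217),14,(434,-252)),("wide",(377,145),(149,277),23,(605,-249)),):
    bt,bs=mbox(t,*ut),mbox(s,*us)
    f=lambda x,w=(1,1):np.r_[w[0]*(bbox(t,np.r_[circ(*x,0,R),circ(*x,36,R)])-bt),w[1]*(bbox(s,np.r_[circ(*x,0,R),circ(*x,36,R)])-bs)]
    for w in((1,1),(1,0),(0,1)): print(nm,w,least_squares(f,g,args=(w,)).x.round(1),end=" ")
    print(f(least_squares(f,g).x).round(1))
bt=np.array([145,118,405,377])/6+[120,130,120,130]-.5
bs=np.array([158,56,351,160])/5.3+[275,115,275,115]-.5
f=lambda x,w=(1,1):np.r_[w[0]*(bbox(t,circ(*x,150,35))-bt),w[1]*(bbox(s,circ(*x,150,35))-bs)]
for w in((1,1),(1,0),(0,1)): print("mag",w,least_squares(f,(538,131),args=(w,)).x.round(1),end=" ")
print(f(least_squares(f,(538,131)).x).round(1))
E
```

```text
far (1, 1) [593.5 -84. ] far (1, 0) [594.9 -84.5] far (0, 1) [591. -83.] [-0.9 -0.2  0.3  1.8  0.   0.7  0.2  1.3]
near (1, 1) [ 432.2 -252.9] near (1, 0) [ 433.  -253.5] near (0, 1) [ 430.2 -252.3] [-0.4  0.1 -0.2  0.7 -0.3  0.6  0.2  0.7]
wide (1, 1) [ 605.4 -249.1] wide (1, 0) [ 607.4 -249.8] wide (0, 1) [ 602.9 -248.7] [-0.8  0.3  0.2  1.7  0.4  1.  -0.1  1.2]
mag (1, 1) [540.1 133. ] mag (1, 0) [540.5 132.8] mag (0, 1) [538.4 134.1] [-0.2  0.2 -0.1  0.2 -0.2  0.8  0.2  0.4]
```

The rows are not in the units I measure in: shifts go in shares of 400 mm and turns go in shares of 45 degrees. I convert before sending: 273.4 mm / 400 = 0.6835, -180.4 mm / 400 = -0.451.

Emit:
drive_effector(
  offsets=[
    [[0, 0, 0], [0.6835, -0.451, 0.325], 50],
    [[0, 0, 0], [0.6835, -0.451, 0.325], 50],
    [[0, 0, 0], [0.6835, -0.451, 0.325], 50],
    [[0, 0, 0], [0.6835, -0.451, 0.325], 50],
    [[0, 0, 0], [0.6835, -0.451, 0.325], 50],
    [[0, 0, 0], [0.6835, -0.451, 0.325], 50],
    [[0, 0, 0], [0.6835, -0.451, 0.325], 50],
    [[0, 0, 0], [0.6835, -0.451, 0.325], 50],
  ],
  grip_n=30,
)

```text
time: 1.3
tool_pos: [432.3, -253.5, 101.7]
tcp_rot: [180.0, 0.0, 26.6]
ft_force: [0.6, 0.1, 0.1]
finger_gap: 49.9
grip_force: 0.0
```

```bash
python3 - <<'E'
from bench import r, imaging, ticket
from h import *
w=imaging.snapshot("wrist");cv2.imwrite("pics/w1.png",w["pixels"])
print(np.round(w["pose"],3).tolist(),proj(w,(432.3,-253,36)),proj(w,(432.3,-253,0)))
f=lambda x:bbox(w,np.r_[circ(*x,0,14),circ(*x,36,14)])-mbox(w,*proj(w,(432.3,-253,18)))
q=least_squares(f,(432,-253));print(q.x,q.fun)
E
```

```text
[[0.447, 0.852, 0.272, 502.583], [-0.895, 0.425, 0.136, -219.353], [0.0, -0.304, 0.953, 244.362], [0.0, 0.0, 0.0, 1.0]] [252.81706567 210.24086799] [253.08391453 193.19947765]
[ 433.20360555 -253.76323983] [ 0.17542982 -1.22560644 -0.17527355  1.15077329]
```

View pics/w1.png

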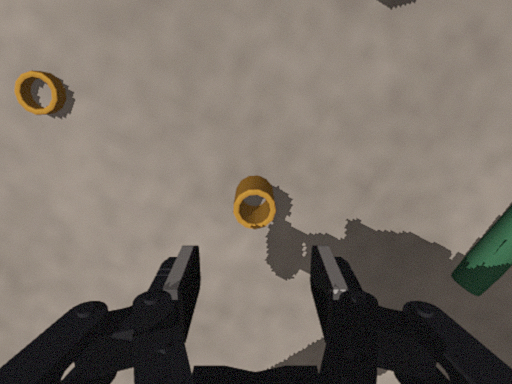

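The wrist view shows the blank at about (253,200), centred between the fingers, and its fit agrees within 1 mm. I'll descend and grip.

Scaled: 92 mm / 400 = 0.23, 60 mm / 400 = 0.15.

Emit:
drive_effector(
  offsets=[
    [[0, 0, 0], [0.0013, 0.0013, 0.15], 50],
    [[0, 0, 0], [0.0013, 0.0013, 0.23], 50],
    [[0, 0, 0], [0.0013, 0.0013, 0.23], 50],
    [[0, 0, 0], [0.0013, 0.0013, 0.23], 20],
    [[0, 0, 0], [0.0013, 0.0013, 0.23], 20],
    [[0, 0, 0], [0.0013, 0.0013, 0.23], 20],
    [[0, 0, 0], [0.0013, 0.0013, 0.23], 20],
    [[0, 0, 0], [0.0013, 0.0013, 0.23], 20],
  ],
  grip_n=30,
)

```text
time: 2.35
tool_pos: [434.5, -254.7, 11.6]
tcp_rot: [179.8, -0.1, 26.6]
ft_force: [-0.9, -1.7, 7.5]
finger_gap: 26.1
grip_force: 31.8
```

Scaled: -180 mm / 400 = -0.45, -120 mm / 400 = -0.3.

Emit:
drive_effector(
  offsets=[
    [[0, 0, 0], [0, 0, -0.15], 20],
    [[0, 0, 0], [0, 0, -0.3], 20],
    [[0, 0, 0], [0, 0, -0.45], 20],
    [[0, 0, 0], [0, 0, -0.45], 20],
    [[0, 0, 0], [0, 0, -0.45], 20],
  ],
)

```text
time: 2.98
tool_pos: [433.0, -253.2, 189.5]
tcp_rot: [180.0, -0.0, 26.6]
ft_force: [-0.6, -0.3, -2.5]
finger_gap: 26.5
grip_force: 30.8
```

```bash
python3 - <<'E'
from bench import r, imaging, ticket
from h import *
w=imaging.snapshot("wrist");s=imaging.snapshot("scene")
cv2.imwrite("pics/w2.png",np.hstack([w["pixels"][130:384,130:380],cv2.resize(s["pixels"][60:230,40:230],(284,254))]))
E
```

```text
(no output)
```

View pics/w2.png

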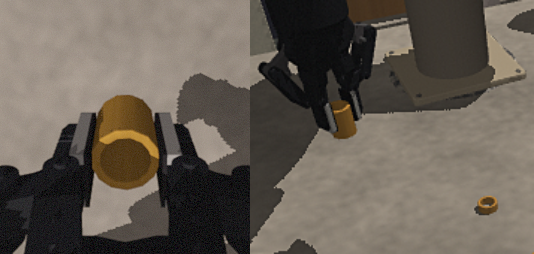

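The blank is held upright between the pads. I'll carry it over the magazine.

Emit:
drive_effector(
  offsets=[
    [[0, 0, 0], [0.671, -0.7438, 0], 20],
    [[0, 0, 0], [0.671, -0.7438, 0], 20],
    [[0, 0, 0], [0.671, -0.7438, 0], 20],
    [[0, 0, 0], [0.671, -0.7438, 0], 20],
    [[0, 0, 0], [0.671, -0.7438, 0], 20],
    [[0, 0, 0], [0.671, -0.7438, 0], 20],
    [[0, 0, 0], [0.671, -0.7438, 0], 20],
    [[0, 0, 0], [0.671, -0.7438, 0], 20],
  ],
)

```text
time: 4.08
tool_pos: [538.7, 134.8, 186.9]
tcp_rot: [-179.9, 0.2, 26.8]
ft_force: [-0.2, 0.1, -0.7]
finger_gap: 26.0
grip_force: 30.8
```

Emit:
drive_effector(
  offsets=[
    [[0, 0, 0], [0, 0, 0], 20],
  ],
)

```text
time: 4.2
tool_pos: [539.0, 132.3, 187.7]
tcp_rot: [-180.0, 0.2, 26.6]
ft_force: [-0.4, -0.5, -1.7]
finger_gap: 26.2
grip_force: 30.8
```

```bash
python3 - <<'E'
from bench import r, imaging, ticket
from h import *
w=imaging.snapshot("wrist");s=imaging.snapshot("scene");t=imaging.snapshot("top")
print(ray(w,255,288,215),r.sense()["tool_pos"])
print(mbox(w,255,270))
for z0 in(176,179,182):
  f=lambda x:(bbox(w,np.r_[circ(*x,z0,14),circ(*x,z0+36,14)])-mbox(w,255,270))
  q=least_squares(f,(540,133));print(z0,q.x,q.fun)
cv2.imwrite("pics/w3.png",np.hstack([w["pixels"][0:384,100:400],cv2.resize(s["pixels"][50:220,240:400],(360,384))]))
E
```

```text
[542.31471362 132.95546844 215.        ] [539.55140659 131.75894494 188.82659228]
[220.5 224.5 289.5 319.5]
176 [539.2410825  131.42377577] [-1.00934704 -1.53708761  1.00740641  1.5123366 ]
179 [540.87617774 132.2373139 ] [-1.92240634 -2.65306717  1.91869426  2.62446602]
182 [542.51295644 133.05172355] [-2.88382507 -3.82058978  2.87816025  3.78918455]
```

View pics/w3.png

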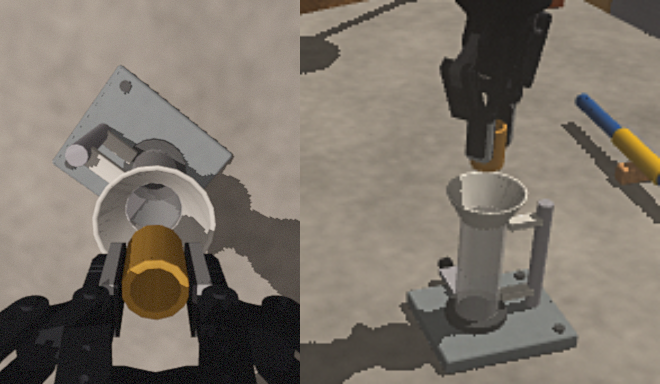

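Scaled: 36 mm / 400 = 0.09, -10 mm / 400 = -0.025.

Emit:
drive_effector(
  offsets=[
    [[0, 0, 0], [0, 0, 0.09], 20],
    [[0, 0, 0], [0, 0, 0.09], 20],
    [[0, 0, 0], [0, 0, 0.09], 20],
    [[0, 0, 0], [0, 0, 0.09], 50],
    [[0, 0, 0], [0, 0, 0.09], 50],
    [[0, 0, 0], [0, 0, 0.09], 50],
    [[0, 0, 0], [0, 0, 0.09], 50],
    [[0, 0, 0], [0, 0, -0.025], 50],
  ],
)

```text
time: 5.35
tool_pos: [536.9, 132.5, 195.3]
tcp_rot: [-179.8, 0.5, 26.6]
ft_force: [0.2, 0.5, 0.6]
finger_gap: 49.7
grip_force: 0.0
```

Emit:
drive_effector(
  offsets=[
    [[0, 0, 0], [0, 0, -0.05], 50],
    [[0, 0, 0], [0, 0, -0.05], 50],
    [[0, 0, 0], [0, 0, -0.05], 50],
  ],
)

```text
time: 5.72
tool_pos: [539.3, 132.8, 217.8]
tcp_rot: [-180.0, 0.1, 26.6]
ft_force: [0.6, -0.2, 0.1]
finger_gap: 49.8
grip_force: 0.0
```

```bash
python3 - <<'E'
from bench import r, imaging, ticket
from h import *
w=imaging.snapshot("wrist");s=imaging.snapshot("scene")
cv2.imwrite("pics/w4.png",np.hstack([w["pixels"][0:384,100:400],cv2.resize(s["pixels"][50:220,240:400],(360,384))]))
E
```

```text
(no output)
```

View pics/w4.png

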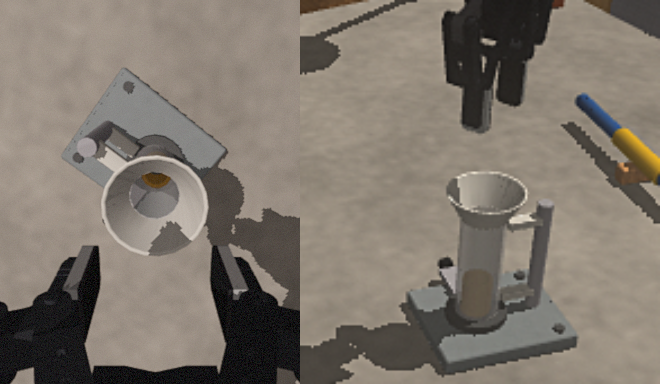

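The first blank is in the tube: the wrist view shows brass at (155,180) and the scene crop shows it standing at the bottom, around (477,295). Now the second blank.

Scaled: 218.6 mm / 400 = 0.5465, 118 mm / 400 = 0.295.

Emit:
drive_effector(
  offsets=[
    [[0, 0, 0], [-0.1218, 0.5465, 0], 50],
    [[0, 0, 0], [-0.1218, 0.5465, 0], 50],
    [[0, 0, 0], [-0.1218, 0.5465, 0], 50],
    [[0, 0, 0], [-0.1218, 0.5465, 0.295], 50],
    [[0, 0, 0], [-0.1218, 0.5465, 0.295], 50],
    [[0, 0, 0], [-0.1218, 0.5465, 0.295], 50],
    [[0, 0, 0], [-0.1218, 0.5465, 0.295], 50],
    [[0, 0, 0], [-0.1218, 0.5465, 0.295], 50],
  ],
)

```text
time: 6.82
tool_pos: [596.1, -84.0, 104.5]
tcp_rot: [179.8, -0.2, 26.6]
ft_force: [-0.2, -0.2, 1.4]
finger_gap: 50.0
grip_force: 0.0
```

```bash
python3 - <<'E'
from bench import r, imaging, ticket
from h import *
w=imaging.snapshot("wrist");u=proj(w,(594.2,-84.3,18))
b=mbox(w,*u);print(u,b)
f=lambda x:bbox(w,np.r_[circ(*x,0,14),circ(*x,36,14)])-b
q=least_squares(f,(594,-84));print(q.x,q.fun)
s=imaging.snapshot("scene")
for z in(24,60):print(proj(s,(540,133,z)))
hs=cv2.cvtColor(s["pixels"],cv2.COLOR_BGR2HSV)
for v in range(145,196,3):print(v,hs[v,317:325].mean(0).round().tolist())
E
```

```text
[252.54293531 203.10159828] [229.5 178.5 272.5 231.5]
[593.51586438 -83.60967822] [ 0.01770997 -0.89819644 -0.01740163  0.84793238]
[317.63318896 186.58308573]
[318.90601482 172.8224833 ]
145 [19.0, 31.0, 93.0]
148 [18.0, 33.0, 97.0]
151 [19.0, 31.0, 105.0]
154 [19.0, 24.0, 112.0]
157 [18.0, 24.0, 111.0]
160 [20.0, 23.0, 110.0]
163 [19.0, 24.0, 111.0]
166 [18.0, 26.0, 111.0]
169 [18.0, 39.0, 106.0]
172 [18.0, 64.0, 102.0]
175 [18.0, 61.0, 101.0]
178 [18.0, 62.0, 102.0]
181 [18.0, 63.0, 102.0]
184 [18.0, 61.0, 101.0]
187 [18.0, 59.0, 100.0]
190 [16.0, 31.0, 93.0]
193 [19.0, 18.0, 92.0]
```

Scaled: 92 mm / 400 = 0.23, 60 mm / 400 = 0.15.

Emit:
drive_effector(
  offsets=[
    [[0, 0, 0], [0, 0, 0.15], 50],
    [[0, 0, 0], [0, 0, 0.23], 50],
    [[0, 0, 0], [0, 0, 0.23], 50],
    [[0, 0, 0], [0, 0, 0.23], 20],
    [[0, 0, 0], [0, 0, 0.23], 20],
    [[0, 0, 0], [0, 0, 0.23], 20],
    [[0, 0, 0], [0, 0, 0.23], 20],
    [[0, 0, 0], [0, 0, 0.23], 20],
  ],
  grip_n=30,
)

```text
time: 7.92
tool_pos: [596.4, -84.7, 12.2]
tcp_rot: [179.8, -0.2, 26.6]
ft_force: [0.4, 0.2, 8.0]
finger_gap: 26.9
grip_force: 30.3
```

Emit:
drive_effector(
  offsets=[
    [[0, 0, 0], [0, 0, -0.15], 20],
    [[0, 0, 0], [0, 0, -0.3], 20],
    [[0, 0, 0], [0, 0, -0.45], 20],
    [[0, 0, 0], [0, 0, -0.45], 20],
    [[0, 0, 0], [0, 0, -0.45], 20],
  ],
)

```text
time: 8.55
tool_pos: [594.2, -84.4, 189.8]
tcp_rot: [180.0, -0.1, 26.6]
ft_force: [-0.9, 0.0, -2.1]
finger_gap: 26.5
grip_force: 30.1
```

Scaled: -218.6 mm / 400 = -0.5465, 48.7 mm / 400 = 0.1218.

Emit:
drive_effector(
  offsets=[
    [[0, 0, 0], [0.1218, -0.5465, 0], 20],
    [[0, 0, 0], [0.1218, -0.5465, 0], 20],
    [[0, 0, 0], [0.1218, -0.5465, 0], 20],
    [[0, 0, 0], [0.1218, -0.5465, 0], 20],
    [[0, 0, 0], [0.1218, -0.5465, 0], 20],
    [[0, 0, 0], [0.1218, -0.5465, 0], 20],
    [[0, 0, 0], [0.1218, -0.5465, 0], 20],
  ],
)

```text
time: 9.43
tool_pos: [539.8, 131.8, 188.5]
tcp_rot: [-180.0, 0.1, 26.5]
ft_force: [0.0, 0.6, -1.0]
finger_gap: 26.7
grip_force: 30.2
```

```bash
python3 - <<'E'
from bench import r, imaging, ticket
from h import *
w=imaging.snapshot("wrist");b=mbox(w,255,270);print(b)
f=lambda x:(bbox(w,np.r_[circ(*x,176,14),circ(*x,212,14)])-b)
q=least_squares(f,(540,133));print(q.x,q.fun,r.sense()["tool_pos"])
E
```

```text
[220.5 226.5 289.5 320.5]
[539.00631811 130.3579787 ] [-0.73305282 -1.81374559  0.73168772  1.74829678] [539.94888862 131.75474608 188.74164082]
```

Same hold as the first blank, so I'll release it the same way.

Scaled: 36 mm / 400 = 0.09, -10 mm / 400 = -0.025.

Emit:
drive_effector(
  offsets=[
    [[0, 0, 0], [0, 0, 0.09], 20],
    [[0, 0, 0], [0, 0, 0.09], 20],
    [[0, 0, 0], [0, 0, 0.09], 20],
    [[0, 0, 0], [0, 0, 0.09], 50],
    [[0, 0, 0], [0, 0, 0.09], 50],
    [[0, 0, 0], [0, 0, 0.09], 50],
    [[0, 0, 0], [0, 0, 0.09], 50],
    [[0, 0, 0], [0, 0, -0.025], 50],
  ],
)

```text
time: 10.48
tool_pos: [536.9, 132.5, 195.3]
tcp_rot: [-179.8, 0.5, 26.6]
ft_force: [0.4, 0.4, 0.5]
finger_gap: 49.7
grip_force: 0.0
```

Emit:
drive_effector(
  offsets=[
    [[0, 0, 0], [0, 0, -0.1], 50],
    [[0, 0, 0], [0, 0, -0.1], 50],
    [[0, 0, 0], [0, 0, -0.1], 50],
    [[0, 0, 0], [0, 0, -0.1], 50],
  ],
)

```text
time: 10.98
tool_pos: [539.1, 132.8, 237.6]
tcp_rot: [-180.0, 0.1, 26.6]
ft_force: [-0.4, 0.5, 0.1]
finger_gap: 50.4
grip_force: 0.0
```

```bash
python3 - <<'E'
from bench import r, imaging, ticket
from h import *
w=imaging.snapshot("wrist");s=imaging.snapshot("scene")
for z in(24,60,96):print(z,proj(s,(540,133,z)))
hs=cv2.cvtColor(s["pixels"],cv2.COLOR_BGR2HSV)
for v in range(145,196,3):print(v,hs[v,317:325].mean(0).round().tolist())
cv2.imwrite("pics/w5.png",np.hstack([w["pixels"][0:384,100:400],cv2.resize(s["pixels"][50:220,240:400],(360,384))]))
E
```

```text
24 [317.63318896 186.58308573]
60 [318.90601482 172.8224833 ]
96 [320.24645427 158.33090606]
145 [18.0, 32.0, 87.0]
148 [18.0, 33.0, 90.0]
151 [19.0, 32.0, 99.0]
154 [19.0, 22.0, 102.0]
157 [18.0, 63.0, 95.0]
160 [18.0, 61.0, 94.0]
163 [18.0, 64.0, 94.0]
166 [18.0, 63.0, 96.0]
169 [18.0, 63.0, 95.0]
172 [18.0, 62.0, 95.0]
175 [18.0, 64.0, 95.0]
178 [18.0, 63.0, 95.0]
181 [18.0, 64.0, 95.0]
184 [18.0, 61.0, 94.0]
187 [18.0, 59.0, 94.0]
190 [17.0, 32.0, 87.0]
193 [21.0, 18.0, 85.0]
```

View pics/w5.png

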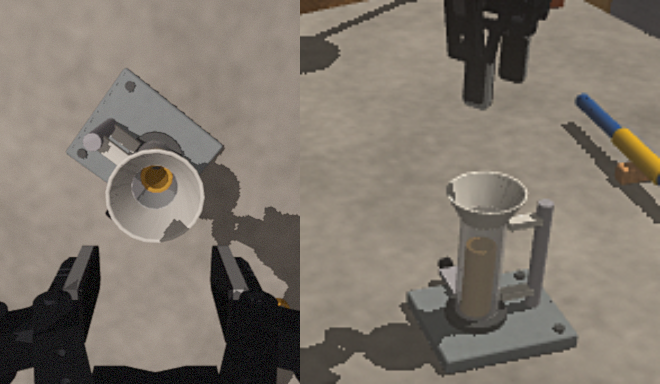

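The tube now holds a continuous brass column in the scene crop, from about (480,242) down to (477,318). That matches heights of 24 to 96 mm, so both blanks are seated and the gripper is clear.

```bash
python3 -c "
from bench import r, imaging, ticket
print(ticket.hand_in())"
```

```text
the job is handed in; nothing more can be done
None
```

Both narrow blanks stand end to end in the tube, the lower one on its floor by the last camera check; the wide sleeve was left alone, and the job was handed in at about 11 s (the hand-in returned no verdict).

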